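# Make up the egg tray and the candle-light tray

## Task

Make up two table trays from the things on the worktop: on the pale wooden tray stand the egg timer in the middle of the large round mat and the salt shaker in the middle of the small one; on the black tray stand the red-capped spice jar in the middle of the large mat and the tea light in the middle of the small one. Everything must end upright on its mat and let go; nothing may be tipped over on the way, and the tan-capped and grey-capped spice jars stay standing where they are.

Things in the scene. Friction and masses are not known exactly. Their poses are not given: they have to be found in the camera images.
- pale_tray: pale wooden tray, 84 x 176 mm (x, y), fixed. Origin: centre of its underside; z up, long axis y within 0.2 rad of world y. Flat top 10 mm up, with two blue round mats flush in it: large (68 mm across) centred at x 0, y +42 mm; small (48 mm) at x 0, y -42 mm. At each end (y +-82 mm) a steel grip bar 50 mm long along x rises to 19 mm above the worktop.
- black_tray: black tray, 84 x 176 mm (x, y), fixed. Origin: centre of its underside; z up, long axis y within 0.2 rad of world y. Flat top 10 mm up, with two white round mats flush in it: large (68 mm across) centred at x 0, y -42 mm; small (48 mm) at x 0, y +42 mm. At each end (y +-82 mm) a steel grip bar 50 mm long along x rises to 19 mm above the worktop.
- egg_timer: beige dome-shaped kitchen timer, 60 mm across, 48 mm tall, 0.11 kg, one rigid piece here; widest about 15 to 25 mm above its underside: grip it there. Origin: centre of its underside, z up.
- salt_shaker: salt shaker with clear conical body and small domed grey cap (34 mm) with holes, 44 mm across at the foot, 90 mm tall, 0.10 kg; grip it about 50 to 60 mm above its underside. Origin: centre of its underside, z up.
- red_jar: spice jar with a dusty-red cap, 46 mm in diameter, 98 mm tall, dusty-red cap (top 20 mm), 0.11 kg; may be gripped anywhere across its diameter. Origin: centre of its underside, z up.
- tea_light: tea light: low metal cup with green wax, 38 mm across, 15 mm tall, about 0.02 kg; grip it low with the fingertips. Origin: centre of its underside, z up.
- tan_jar: spice jar with a tan cap, to be left alone, 44 mm in diameter, 100 mm tall, tan cap (top 20 mm), 0.11 kg; may be gripped anywhere across its diameter. Origin: centre of its underside, z up. (Behind the stock of things, x > 0.61 and y 0.14 to 0.38, stands an espresso machine 0.34 m tall; its handle reaches out to x 0.555, y 0.185 at z 0.2: keep the arm in front of them.)
- green_jar: spice jar with a grey cap and a green label, to be left alone, 43 mm in diameter, 100 mm tall, grey cap (top 20 mm), 0.11 kg; may be gripped anywhere across its diameter. Origin: centre of its underside, z up.
There are look-alikes about, which are no part of the job. What is shaped like the red_jar but pink or turquoise is not meant.

How it is judged:
By the outcome, as a careful person would: the job done as asked, in the order asked, and still so for the second after the job is handed in, with the robot touching nothing.
It also fails if it takes over 99 s, if anything falls off the work surface, if the arm or the gripper's body presses on something with over 40 N, if the wrist force passes 120 N, or if a joint passes its speed limit or range.

## Robot

A 6-joint arm with a two-finger parallel gripper is mounted at the origin on a cart in front of the work surface, level with it; the furniture and walls round the work are solid. World frame = base frame: x ahead of the robot, y to its left, z up, the work surface at z = 0. Lengths are in m, angles in rad, forces in N, time in s.
With the tool pointing down it reaches from about 0.25 to 0.775 m from the base axis. Payload 4 kg.
Tool frame: the origin (TCP) lies midway between the tips of the shut fingers; the grasp point (between the pads) lies 19 mm behind it (robot.hold_point_z is the distance from the TCP to the grasp point, in m); z points along the fingers, y is the line along which they close (so a half turn about z gives the same grasp; the last joint's range is limited). The gripper opens to 94 mm and grips with 3 to 60 N. Pads are 16 mm wide; open, the fingers measure 119 mm over their backs; the gripper's body (75 mm by 177 mm) begins 78 mm behind the grasp point.
Start: joints at [1.095, 0.087, 1.371, -0, 1.684, -0.103], TCP at [0.2, 0.512, 0.206] pointing down, gripper open.
Joint ranges: [-3.1, 3.1], [-0.76, 2.03], [0.27, 2.55], [-1.08, 4.22], [0.17, 2.65], [-2.57, 2.57]. Speed limits (rad/s): [2.79, 2.79, 3.14, 3.14, 3.14, 3.14].

## Interface

Orientations are given as [roll, pitch, yaw] about the fixed x, y, z axes, in that order (R = Rz(yaw) Ry(pitch) Rx(roll)).
In Python, from bench import readout, imaging, robot gives the robot as it stands.
- The arm moves only by the tool carry_out, never from a script. Its argument "motion" is text: rows parted by semicolons, each of 7 numbers parted by spaces: the shift along the tool's x, y, z each as a share of 200 mm, from -1 to 1, then the turn, a rotation vector about the tool's x, y, z each as a share of 120 degrees, from -1 to 1, then the opening, from 0 (shut) to 1 (fully open). A call has 1 to 12 rows; each row shifts and turns the commanded pose from where the row before left it, along the tool's axes as they then stand; what a row does not reach is not made up. A row lasts 1/8 s, in which the tool goes at most 62.5 mm and 10.7 degrees, less where a joint would pass 70% of its speed; a pose out of reach is approached as far as the arm can. A call with a number of a shift or a turn outside -1 to 1 is refused whole. A call with a gripper value outside its range is refused whole. The fingers move at their own pace and stop on an object; the grip force is fixed at half the most. Time passes only in rows, so rows that do not move let the fingers close. It gives the time, the measured TCP pose, the force, the opening and the grip force at its end, in the units of the state.
- readout.get_obs(): the state, without advancing time (a new reading comes with each control period).
- imaging.snapshot(name): name is "side" or "top" or "wrist"; returns a dict with "pixels" (384x512x3 uint8, red, green, blue), "fx", "fy", "cx", "cy" (pixels), "dist_coeffs" ([k1, k2, p1, p2, k3] as OpenCV has them; the pictures are not rectified), "R" (3x3) and "t" (3): a world point X has camera coordinates R X + t. Camera axes: x right, y down, z forward; pixel columns grow to the right and rows downward; lengths in m; the calibration is good to about 2 mm. A picture is of the moment at which its call begins. There is no depth.
- robot.close_job(): hands the job in; it is judged then, once.
The state is a dict: "time": time; "joint_positions": joint angles; "qvel": joint speeds; "joint_torque": joint torques, N m; "tool_pos": TCP position; "ee_rot": TCP orientation; "wrist_force": force on the tool from outside, world axes, zero at the start; "wrist_torque": the same for the moment, N m; "width": finger opening in m; "finger_force": force on a finger pad.
Only numpy, scipy, OpenCV 4.12 (cv2) and the standard library are available. Lean on these libraries where they do the work, as an engineer would, in place of code of your own. Each camera call takes 0.05 s, during which the arm holds its last target. There are 200 camera calls.

## Working session

There is one attempt and no reset: what is moved stays moved. The work goes in short steps, Python scripts to look and compute and a tool call to move; the robot and the scene stay as the last step left them, time stands still between calls to the robot, and variables do not carry over. Pictures are saved under pics/ and viewed, at most 14 in all, crops included, and the job is handed in when it is done.

Besides the shell and the picture viewer there is one more tool, called after "Call:" by a JSON object that holds its "method" and its "body", one argument or row to a line. carry_out: Moves the arm, as the interface text tells. Its arguments: {"type":"object","properties":{"motion":{"type":"string"}},"required":["motion"]}

```bash
ls; mkdir -p pics; python3 - <<'E'
from bench import readout, imaging, robot
import cv2,pickle
d={}
for n in("top","side"):
    s=imaging.snapshot(n); d[n]=s
    cv2.imwrite(f"pics/{n}0.png",cv2.resize(s["pixels"][:,:,::-1],(768,576)))
    print(n,s["fx"],s["cx"],s["dist_coeffs"],s["R"],s["t"])
pickle.dump(d,open("s0.pkl","wb"))
print(readout.get_obs())
E
```

```text
pics
top 419.30250842079835 256.24256767524446 [-0.08544144  0.          0.          0.          0.        ] [[-0.00975542 -0.99993751 -0.00545957]
 [-0.98426449  0.01056556 -0.17638533]
 [ 0.17643199  0.00365294 -0.98430605]] [0.1738812  0.50555736 0.79821856]
side 367.60215931418554 250.86224020208323 [-0.1023872  0.         0.         0.         0.       ] [[ 0.91746212 -0.39740192  0.01830238]
 [-0.21279265 -0.52909571 -0.82144812]
 [ 0.33612877  0.74975292 -0.56998948]] [-0.42030551  0.20862347  0.58134995]
{'time': 0.1, 'joint_positions': array([ 1.09493376e+00,  8.78789826e-02,  1.37209307e+00,  3.80168745e-05,
        1.68361248e+00, -1.03089517e-01]), 'qvel': array([-0.00081689, -0.00118542, -0.00497786, -0.00070797, -0.00048424,
       -0.00028156]), 'joint_torque': array([ 2.63922710e-03, -3.41249228e+01, -3.03304410e+01,  7.19660986e-02,
        3.03950545e-02, -9.79895026e-05]), 'tool_pos': array([0.20006761, 0.51178821, 0.20442749]), 'ee_rot': array([-3.13961524e+00, -2.42561089e-04,  2.76882360e+00]), 'wrist_force': array([-0.22604166, -0.71116393, -0.66914698]), 'wrist_torque': array([0.00420713, 0.00508015, 0.00269524]), 'finger_force': 0.0, 'width': 0.09401962989007176}
```

View pics/top0.png

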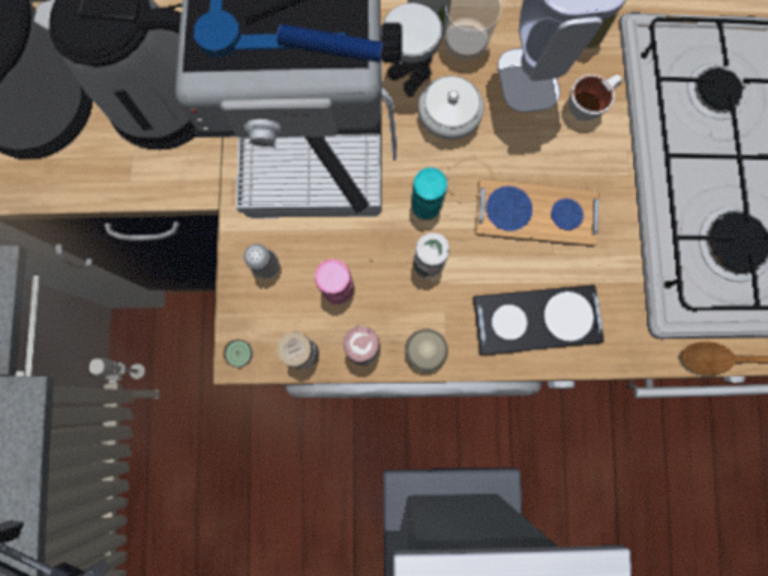

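View pics/side0.png

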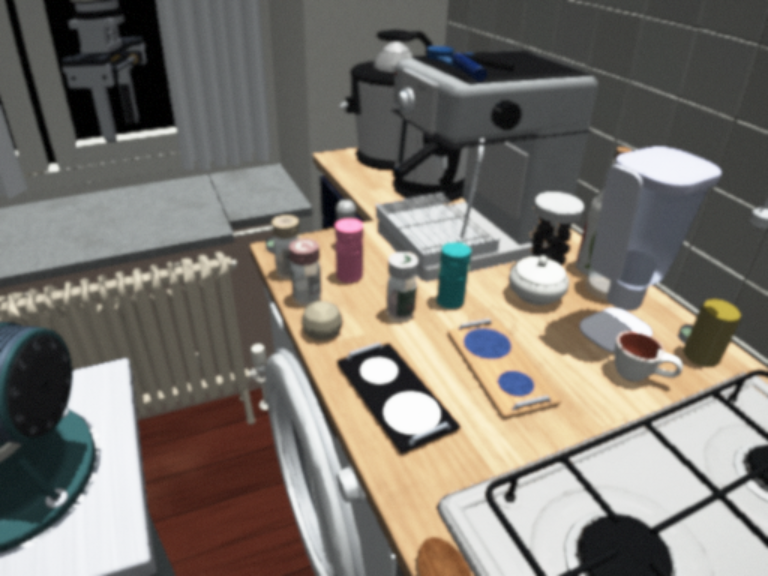

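Top view at 768×576 shows the tea light at (238,353), tan jar (297,350), red jar (361,345), timer (426,351), salt shaker (258,260) and grey-capped jar (431,252). The pale tray's mats are at (509,208) and (567,214), the black tray's at (509,322) and (569,316). The pink jar (334,282) and turquoise jar (430,192) are look-alikes. Next I'll measure them.

```bash
cat > h.py <<'E'
import numpy as np,cv2
def ray(s,u,v,z):
    K=np.array([[s["fx"],0,s["cx"]],[0,s["fy"],s["cy"]],[0,0,1]]);D=np.array(s["dist_coeffs"])
    p=cv2.undistortPoints(np.array([[[u,v]]],float),K,D)[0,0]
    R=np.array(s["R"]);t=np.array(s["t"]);c=-R.T@t;d=R.T@np.array([p[0],p[1],1])
    return c+d*(z-c[2])/d[2]
def proj(s,X):
    K=np.array([[s["fx"],0,s["cx"]],[0,s["fy"],s["cy"]],[0,0,1]])
    return cv2.projectPoints(np.array([X],float),cv2.Rodrigues(np.array(s["R"]))[0],np.array(s["t"]),K,np.array(s["dist_coeffs"]))[0][0,0]
def blob(s,mask,u,v,r):
    m=np.zeros(mask.shape,np.uint8);cv2.circle(m,(int(u),int(v)),r,255,-1);m&=mask
    c=max(cv2.findContours(m,cv2.RETR_EXTERNAL,cv2.CHAIN_APPROX_NONE)[0],key=cv2.contourArea)
    return c
E
python3 - <<'E'
import pickle,cv2,numpy as np
from h import *
d=pickle.load(open("s0.pkl","rb"));s=d["top"]
im=s["pixels"];hsv=cv2.cvtColor(im,cv2.COLOR_RGB2HSV);k=2/3
H,S,V=[hsv[...,i].astype(int) for i in range(3)]
for n,u,v in [("pl",509,208),("ps",567,214),("bs",509,322),("bl",569,316),("tea",238,353),("timer",426,351),("red",361,345),("tan",297,350),("salt",258,260),("green",431,252),("wood",390,310)]:
    print(n,hsv[int(v*k),int(u*k)],end=" ")
blue=((H>100)&(H<130)&(S>90)).astype(np.uint8)*255
white=((S<60)&(V>140)).astype(np.uint8)*255
for n,m,u,v,z in [("pl",blue,509,208,.01),("ps",blue,567,214,.01),("bs",white,509,322,.01),("bl",white,569,316,.01)]:
    c=blob(s,m,u*k,v*k,28);e=cv2.fitEllipse(c);M=cv2.moments(c);print(n,e,ray(s,M["m10"]/M["m00"],M["m01"]/M["m00"],z).round(4))
cr=im[145:260,140:315,::-1];cr=cv2.resize(cr,None,fx=4.5,fy=4.5,interpolation=cv2.INTER_CUBIC)
cv2.imwrite("pics/crop.png",cr)
E
```

```text
pl [110 135 145] ps [111 136 144] bs [111   8 232] bl [109   9 232] tea [ 55  37 116] timer [ 25  39 191] red [178  51 189] tan [ 17  30 159] salt [111   9 192] green [120   3 225] wood [ 16 101 185] pl ((339.0306396484375, 138.5248565673828), (27.3917236328125, 28.85537338256836), 117.72676849365234) [ 0.625  -0.0105  0.01  ]
ps ((377.5668640136719, 142.46420288085938), (18.602088928222656, 19.74618911743164), 131.39881896972656) [ 0.6156 -0.0938  0.01  ]
bs ((339.22235107421875, 214.1859893798828), (22.439472198486328, 23.313236236572266), 127.36564636230469) [ 0.4613 -0.0034  0.01  ]
bl ((378.8203125, 210.37118530273438), (31.391983032226562, 32.6870002746582), 129.06021118164062) [ 0.4682 -0.0872  0.01  ]
```

View pics/crop.png

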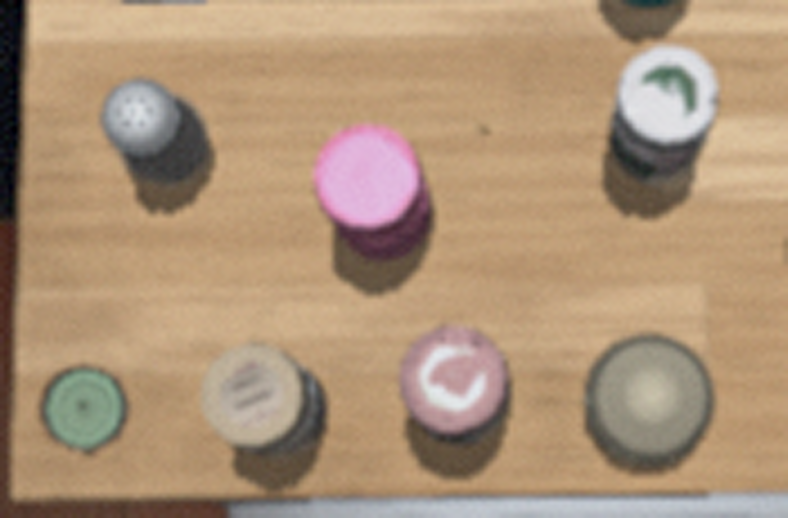

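The crop shows the caps clearly; their centres and radii can be read off: tea light (84,408), tan (253,397), red (455,381), timer (650,401), salt (142,118), pink (368,177) and green (667,95).

```bash
python3 - <<'E'
import pickle
from h import *
d=pickle.load(open("s0.pkl","rb"));s=d["top"]
L=[("tea",84,408,.015),("tan",253,397,.1),("red",455,381,.098),("timer",650,401,.02),("salt",142,118,.082),("pink",368,177,.098),("green",667,95,.1)]
im=cv2.resize(d["side"]["pixels"][:,:,::-1],None,fx=3,fy=3,interpolation=cv2.INTER_CUBIC)
P={}
for n,u,v,z in L:
    X=ray(s,(u+.5)/4.5-.5+140,(v+.5)/4.5-.5+145,z);P[n]=X;print(n,X.round(4))
    for zz in (0,z):
        r={"tea":19,"tan":22,"red":23,"timer":30,"salt":17 if zz else 22,"pink":23,"green":21.5}[n]/1000
        a=np.linspace(0,2*np.pi,25)
        p=[((proj(d["side"],[X[0]+r*np.cos(b),X[1]+r*np.sin(b),zz])+.5)*3).astype(int) for b in a]
        cv2.polylines(im,[np.array(p)],True,(0,0,255),1)
X=ray(s,(430+.5)/1.5-.5,(183+.5)/1.5-.5,.1);P["turq"]=X;print("turq",X)
for m,r in(((.625,-.0105,.01),.034),((.6156,-.0938,.01),.024),((.4613,-.0034,.01),.024),((.4682,-.0872,.01),.034)):
    p=[((proj(d["side"],[m[0]+r*np.cos(b),m[1]+r*np.sin(b),.01])+.5)*3).astype(int) for b in a]
    cv2.polylines(im,[np.array(p)],True,(0,0,255),1)
cv2.imwrite("pics/sideo.png",im[380:950,480:1180])
# clearance of body (half .0375 x .0885) at yaw from others
for n in("timer","tea","red","salt"):
    for deg in range(0,180,15):
        a=np.radians(deg);best=[]
        for o in P:
            if o==n or o in("tea","timer"):continue
            dl=(P[o]-P[n])[:2];l=abs(dl@[np.cos(a),np.sin(a)]);w=abs(dl@[-np.sin(a),np.cos(a)])
            best.append((np.hypot(max(l-.0885,0),max(w-.0375,0))-.023,o))
        print(n,deg,min(best))
E
```

```text
tea [0.4208 0.3716 0.015 ]
tan [0.4187 0.2812 0.1   ]
red [0.4247 0.198  0.098 ]
timer [0.4214 0.113  0.02  ]
salt [0.5411 0.334  0.082 ]
pink [0.5108 0.2343 0.098 ]
green [0.5443 0.108  0.1   ]
turq [0.63189146 0.10844568 0.1       ]
timer 0 (np.float64(0.011459128904163944), 'green')
timer 15 (np.float64(0.005975782353442878), 'green')
timer 30 (np.float64(0.00926738766127734), 'green')
timer 45 (np.float64(-0.002746575425214233), 'red')
timer 60 (np.float64(-0.0208864133279979), 'red')
timer 75 (np.float64(-0.023), 'red')
timer 90 (np.float64(-0.023), 'red')
timer 105 (np.float64(-0.023), 'red')
timer 120 (np.float64(-0.01509319311594487), 'red')
timer 135 (np.float64(0.0019835690704884806), 'red')
timer 150 (np.float64(0.0053864508577511384), 'green')
timer 165 (np.float64(0.00856301401963435), 'green')
tea 0 (np.float64(0.008797982092622142), 'salt')
tea 15 (np.float64(0.011919091673895259), 'salt')
tea 30 (np.float64(0.01674227895964628), 'tan')
tea 45 (np.float64(0.0019422611347392482), 'tan')
tea 60 (np.float64(-0.01711309359578471), 'tan')
tea 75 (np.float64(-0.023), 'tan')

[... 721 characters left out ...]
64(0.00850267238675867), 'tan')
red 165 (np.float64(-0.0031583272971460047), 'pink')
salt 0 (np.float64(0.014191755381389573), 'tan')
salt 15 (np.float64(0.02039113399121422), 'tan')
salt 30 (np.float64(0.010690242588370341), 'pink')
salt 45 (np.float64(-0.010934330970457077), 'pink')
salt 60 (np.float64(-0.010040571334288699), 'pink')
salt 75 (np.float64(-0.007382914937424066), 'pink')
salt 90 (np.float64(-0.011820665825955569), 'pink')
salt 105 (np.float64(-0.005463301339765608), 'pink')
salt 120 (np.float64(0.01555355118187772), 'pink')
salt 135 (np.float64(0.031387479874912014), 'pink')
salt 150 (np.float64(0.040959428665711305), 'pink')
salt 165 (np.float64(0.024959362819898696), 'tan')
```

View pics/sideo.png

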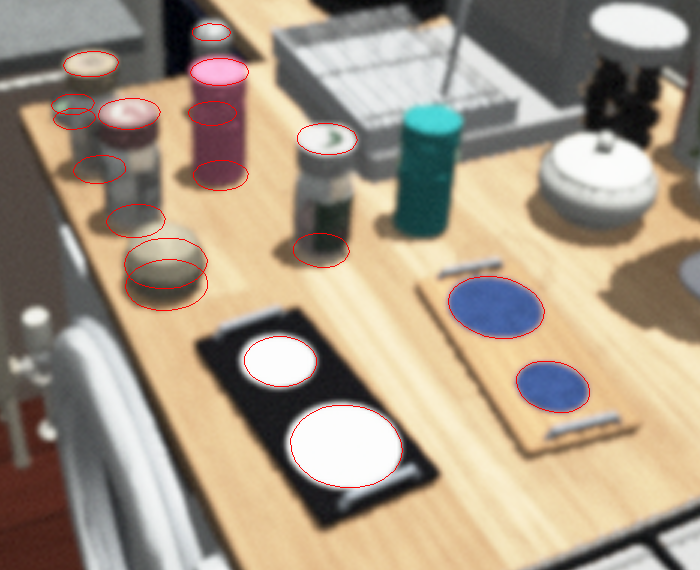

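The overlay agrees with the side view to about a pixel for every item. I'll check the blender's clearance near the pale tray.

```bash
python3 - <<'E'
import pickle
from h import *
d=pickle.load(open("s0.pkl","rb"))
a=cv2.resize(d["top"]["pixels"][0:130,250:430,::-1],None,fx=2.2,fy=2.2,interpolation=cv2.INTER_CUBIC)
b=cv2.resize(d["side"]["pixels"][80:250,320:500,::-1],None,fx=2.2,fy=2.2,interpolation=cv2.INTER_CUBIC)
s=d["side"]
for Y in(.05,0,-.05,-.1):   # wire: body far edge x=.713
    for z in(.115,.3):
        p=(proj(s,[.713,Y,z])-[320,80])*2.2;cv2.circle(b,tuple(int(i) for i in p),3,(0,0,255),-1)
        p=(proj(d["top"],[.713,Y,z])-[250,0])*2.2;cv2.circle(a,tuple(int(i) for i in p),3,(0,0,255),-1)
h=max(a.shape[0],b.shape[0]);o=np.zeros((h,a.shape[1]+b.shape[1],3),np.uint8);o[:a.shape[0],:a.shape[1]]=a;o[:b.shape[0],a.shape[1]:]=b
cv2.imwrite("pics/bl.png",o);print(o.shape,a.shape)
E
```

```text
(374, 792, 3) (286, 396, 3)
```

View pics/bl.png

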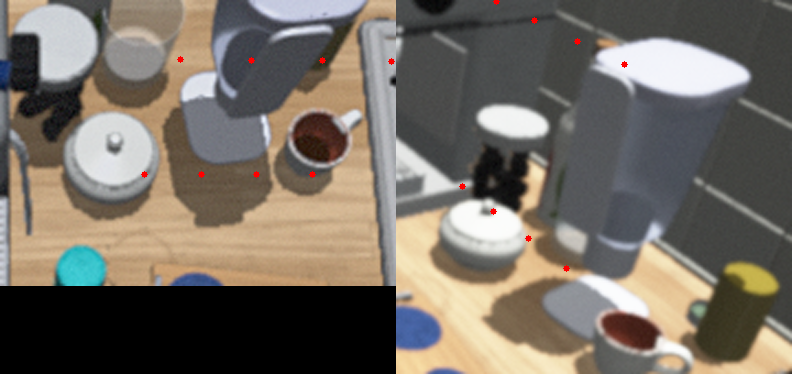

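```bash
python3 - <<'E'
import pickle
from h import *
from scipy.optimize import least_squares
d=pickle.load(open("s0.pkl","rb"))
for n,t,s in(("bottom near",(245,115),(600,245)),("bottom left",(222,98),(560,235)),("top near",(328,40),(635,85)),("top left",(280,30),(598,68)),("base front",(265,160),(600,335)),("knob",(115,140),(487,207))):
    t=np.array(t)/2.2+[250,0];s=(np.array(s)-[396,0])/2.2+[320,80]
    r=least_squares(lambda X:np.r_[proj(d["top"],X)-t,proj(d["side"],X)-s],[.7,0,.1]);print(n,r.x.round(3),r.cost.round(1))
E
```

```text
bottom near [ 0.795 -0.055  0.087] 16.0
bottom left [ 0.794 -0.025  0.088] 22.7
top near [ 0.758 -0.073  0.264] 10.8
top left [ 0.761 -0.034  0.265] 0.3
base front [ 0.787 -0.094  0.008] 13.3
knob [0.771 0.07  0.067] 0.1
```

Call:
{"method": "carry_out", "body": {
  "motion": "-.176 -.145 0 0 0 0 1;-.176 -.145 0 0 0 0 1;-.176 -.145 0 0 0 0 1;-.176 -.145 0 0 0 0 1;-.176 -.145 0 0 0 0 1;-.176 -.145 0 0 0 0 1;-.176 -.145 0 0 0 0 1;-.176 -.145 0 0 0 0 1;-.176 -.145 0 0 0 0 1;-.176 -.145 0 0 0 0 1"
}}

```text
time: 1.35
tool_pos: [0.4228, 0.1125, 0.2051]
ee_rot: [3.142, -0.0, 2.769]
wrist_force: [1.3, -0.1, 0.3]
width: 0.0939
finger_force: 0.0
```

Call:
{"method": "carry_out", "body": {
  "motion": "0 0 0 0 0 .0817 1;0 0 0 0 0 .0817 1;0 0 0 0 0 .0817 1;0 0 0 0 0 .0817 1;0 0 0 0 0 .0817 1;0 0 0 0 0 .0817 1;0 0 0 0 0 .0817 1;0 0 0 0 0 0 1"
}}

```text
time: 2.35
tool_pos: [0.4223, 0.1139, 0.205]
ee_rot: [-3.141, 0.0, 1.573]
wrist_force: [0.5, 0.4, 0.2]
width: 0.0939
finger_force: 0.0
```

Call:
{"method": "carry_out", "body": {
  "motion": "-.004 -.004 .22 0 0 0 1;0 0 .22 0 0 0 1;0 0 .22 0 0 0 1;0 0 .2 0 0 0 1;0 0 .09 0 0 0 1;0 0 .04 0 0 0 1;0 0 0 0 0 0 1"
}}

```text
time: 3.22
tool_pos: [0.4217, 0.1132, 0.0074]
ee_rot: [-3.141, -0.0, 1.572]
wrist_force: [-0.3, -0.7, -0.1]
width: 0.094
finger_force: 0.0
```

Call:
{"method": "carry_out", "body": {
  "motion": "0 0 0 0 0 0 .3;0 0 0 0 0 0 .3;0 0 0 0 0 0 .3;0 0 0 0 0 0 .3;0 0 0 0 0 0 .3;0 0 0 0 0 0 .3;0 0 0 0 0 0 .3;0 0 0 0 0 0 .3"
}}

```text
time: 4.22
tool_pos: [0.4217, 0.1132, 0.0078]
ee_rot: [-3.142, -0.0, 1.571]
wrist_force: [-2.1, 0.3, 5.3]
width: 0.0578
finger_force: 30.0
```

Call:
{"method": "carry_out", "body": {
  "motion": "0 0 0 0 0 0 1;0 0 0 0 0 0 1;0 0 0 0 0 0 1;0 0 .022 0 0 0 1;0 0 0 0 0 0 1;0 0 0 0 0 0 .3;0 0 0 0 0 0 .3;0 0 0 0 0 0 .3;0 0 0 0 0 0 .3;0 0 0 0 0 0 .3;0 0 0 0 0 0 .3;0 0 0 0 0 0 .3"
}}

```text
time: 5.72
tool_pos: [0.4218, 0.1132, 0.0032]
ee_rot: [3.141, -0.0, 1.571]
wrist_force: [0.0, 0.1, 1.3]
width: 0.0576
finger_force: 30.0
```

Call:
{"method": "carry_out", "body": {
  "motion": "0 0 -.03 0 0 0 .3;0 0 -.08 0 0 0 .3;0 0 -.15 0 0 0 .3;0 0 -.2 0 0 0 .3;0 0 -.2 0 0 0 .3;0 0 -.12 0 0 0 .3;0 0 0 0 0 0 .3"
}}

```text
time: 6.6
tool_pos: [0.4234, 0.1134, 0.1624]
ee_rot: [3.135, -0.001, 1.571]
wrist_force: [-0.1, -0.7, -0.5]
width: 0.0576
finger_force: 30.0
```

Call:
{"method": "carry_out", "body": {
  "motion": "-.05 .08 0 0 0 0 .3;-.1 .16 0 0 0 0 .3;-.1 .16 0 0 0 0 .3;-.1 .16 0 0 0 0 .3;-.1 .16 0 0 0 0 .3;-.1 .16 0 0 0 0 .3;-.07 .13 0 0 0 0 .3;0 0 0 0 0 0 .3;0 0 0 0 0 0 .3"
}}

```text
time: 7.72
tool_pos: [0.6228, -0.0109, 0.1572]
ee_rot: [-3.138, -0.001, 1.571]
wrist_force: [0.0, 0.1, -0.9]
width: 0.058
finger_force: 30.0
```

Call:
{"method": "carry_out", "body": {
  "motion": ".002 .011 .2 0 0 0 .3;0 0 .2 0 0 0 .3;0 0 .15 0 0 0 .3;0 0 .08 0 0 0 .3;0 0 .04 0 0 0 .3;0 0 .025 0 0 0 .3;0 0 0 0 0 0 .3;0 0 0 0 0 0 .3"
}}

```text
time: 8.72
tool_pos: [0.6267, -0.0105, 0.0212]
ee_rot: [3.14, 0.0, 1.571]
wrist_force: [0.6, 0.2, -2.2]
width: 0.0576
finger_force: 30.0
```

Call:
{"method": "carry_out", "body": {
  "motion": "0 -.008 .015 0 0 0 .3;0 0 .01 0 0 0 .3;0 0 .007 0 0 0 .3;0 0 0 0 0 0 .3"
}}

```text
time: 9.22
tool_pos: [0.6242, -0.0104, 0.0134]
ee_rot: [-3.141, -0.0, 1.571]
wrist_force: [-0.2, -0.7, -1.2]
width: 0.0575
finger_force: 30.0
```

Call:
{"method": "carry_out", "body": {
  "motion": "0 .002 .006 0 0 0 .3;0 0 0 0 0 0 .3"
}}

```text
time: 9.48
tool_pos: [0.6247, -0.0104, 0.0132]
ee_rot: [-3.141, 0.0, 1.571]
wrist_force: [-3.5, 1.1, 3.4]
width: 0.0576
finger_force: 30.0
```

Contact. Release and go up.

Call:
{"method": "carry_out", "body": {
  "motion": "0 0 0 0 0 0 .75;0 0 0 0 0 0 1;0 0 0 0 0 0 1;0 0 0 0 0 0 1;0 0 0 0 0 0 1;0 0 -.05 0 0 0 1;0 0 -.2 0 0 0 1;0 0 -.25 0 0 0 1;0 0 -.25 0 0 0 1;0 0 -.2 0 0 0 1;0 0 0 0 0 0 1"
}}

```text
time: 10.85
tool_pos: [0.627, -0.0106, 0.2086]
ee_rot: [3.131, 0.001, 1.571]
wrist_force: [-0.0, 0.2, 0.5]
width: 0.0941
finger_force: 0.0
```

Call:
{"method": "carry_out", "body": {
  "motion": "0 -.22 0 0 0 0 1;0 -.22 0 0 0 0 1;0 -.22 0 0 0 0 1;0 -.22 0 0 0 0 1;0 -.205 0 0 0 0 1;0 0 0 0 0 0 1"
}}

```text
time: 11.6
tool_pos: [0.4054, -0.0102, 0.2015]
ee_rot: [-3.141, -0.0, 1.571]
wrist_force: [-0.1, 0.1, -0.5]
width: 0.0941
finger_force: 0.0
```

Call:
{"method": "carry_out", "body": {
  "motion": "0 0 0 0 0 -.0833 1;0 0 0 0 0 -.0833 1;0 0 0 0 0 -.0833 1;0 0 0 0 0 -.0833 1;0 0 0 0 0 -.0833 1;0 0 0 0 0 -.0833 1;0 0 0 0 0 -.0833 1;0 0 0 0 0 -.0833 1;0 0 0 0 0 -.0833 1;0 0 0 0 0 0 1"
}}

```text
time: 12.85
tool_pos: [0.4081, -0.0104, 0.2015]
ee_rot: [3.141, -0.001, 3.139]
wrist_force: [-1.2, 0.0, -0.4]
width: 0.0942
finger_force: 0.0
```

Call:
{"method": "carry_out", "body": {
  "motion": "0 .24 0 0 0 0 1;0 .24 0 0 0 0 1;0 .24 0 0 0 0 1;0 .24 0 0 0 0 1;0 .24 0 0 0 0 1;0 .24 0 0 0 0 1;0 .233 0 0 0 0 1;0 0 0 0 0 0 1;0 0 0 0 0 0 1"
}}

```text
time: 13.98
tool_pos: [0.4079, 0.3238, 0.2018]
ee_rot: [-3.14, -0.001, 3.14]
wrist_force: [-0.9, -0.2, 0.2]
width: 0.0944
finger_force: 0.0
```

Call:
{"method": "carry_out", "body": {
  "motion": "-.15 .051 0 0 0 0 1;-.2 0 0 0 0 0 1;-.2 0 0 0 0 0 1;-.116 0 0 0 0 0 1;0 0 .2 0 0 0 1;0 0 .2 0 0 0 1;0 0 0 0 0 0 1;0 0 0 0 0 0 1"
}}

```text
time: 14.98
tool_pos: [0.5421, 0.3337, 0.1244]
ee_rot: [3.141, 0.002, 3.139]
wrist_force: [0.2, 0.5, 1.3]
width: 0.0941
finger_force: 0.0
```

```bash
python3 - <<'E'
from bench import imaging
import cv2
a=imaging.snapshot("top")["pixels"];b=imaging.snapshot("wrist")["pixels"]
cv2.imwrite("pics/salt.png",cv2.hconcat([cv2.resize(a[80:260,130:430],(400,240))[:,:,::-1],cv2.resize(b,(320,240))[:,:,::-1]]))
E
```

```text
(no output)
```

View pics/salt.png

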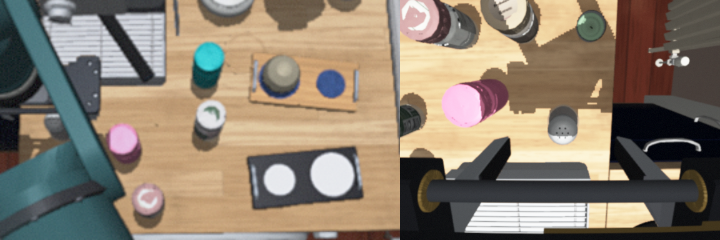

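The timer stands on the large blue mat at about (281,76), and the shaker (562,123 in the wrist part) lies between the fingers. I'll descend and grip.

Call:
{"method": "carry_out", "body": {
  "motion": ".004 0 .2 0 0 0 1;0 0 .15 0 0 0 1;0 0 .09 0 0 0 1;0 0 0 0 0 0 1;0 0 0 0 0 0 .1;0 0 0 0 0 0 .1;0 0 0 0 0 0 .1;0 0 0 0 0 0 .1;0 0 0 0 0 0 .1;0 0 0 0 0 0 .1;0 0 0 0 0 0 .1;0 0 0 0 0 0 .1"
}}

```text
time: 16.58
tool_pos: [0.5403, 0.3344, 0.0345]
ee_rot: [3.141, 0.0, 3.141]
wrist_force: [0.1, 0.8, 0.5]
width: 0.0392
finger_force: 29.6
```

Call:
{"method": "carry_out", "body": {
  "motion": "0 0 -.04 0 0 0 .1;0 0 -.1 0 0 0 .1;0 0 -.2 0 0 0 .1;0 0 -.2 0 0 0 .1;0 0 -.16 0 0 0 .1;.1 0 0 0 0 0 .1;.2 0 0 0 0 0 .1;.2 0 0 0 0 0 .1;.15 0 0 0 0 0 .1;0 0 0 0 0 0 .1"
}}

```text
time: 17.82
tool_pos: [0.4092, 0.3347, 0.1767]
ee_rot: [3.14, 0.002, -3.14]
wrist_force: [0.2, 0.3, -1.8]
width: 0.0395
finger_force: 29.6
```

Call:
{"method": "carry_out", "body": {
  "motion": "0 -.1 0 0 0 0 .1;0 -.22 0 0 0 0 .1;0 -.22 0 0 0 0 .1;0 -.22 0 0 0 0 .1;0 -.22 0 0 0 0 .1;0 -.22 0 0 0 0 .1;0 -.22 0 0 0 0 .1;0 -.22 0 0 0 0 .1;0 -.22 0 0 0 0 .1;0 -.2 0 0 0 0 .1;0 -.08 0 0 0 0 .1;0 0 0 0 0 0 .1"
}}

```text
time: 19.32
tool_pos: [0.41, -0.0948, 0.1746]
ee_rot: [3.141, -0.0, 3.138]
wrist_force: [0.0, 0.6, -0.5]
width: 0.0392
finger_force: 29.6
```

Call:
{"method": "carry_out", "body": {
  "motion": "0 0 0 0 0 .0833 .1;0 0 0 0 0 .0833 .1;0 0 0 0 0 .0833 .1;0 0 0 0 0 .0833 .1;0 0 0 0 0 .0833 .1;0 0 0 0 0 .0833 .1;0 0 0 0 0 .0833 .1;0 0 0 0 0 .0833 .1;0 0 0 0 0 .0833 .1;0 0 0 0 0 0 .1;0 0 0 0 0 0 .1"
}}

```text
time: 20.7
tool_pos: [0.4102, -0.093, 0.1745]
ee_rot: [3.141, -0.0, 1.575]
wrist_force: [-0.2, -0.6, -0.9]
width: 0.0392
finger_force: 29.6
```

Call:
{"method": "carry_out", "body": {
  "motion": "-.004 .08 0 0 0 0 .1;0 .2 0 0 0 0 .1;0 .22 0 0 0 0 .1;0 .22 0 0 0 0 .1;0 .2 0 0 0 0 .1;0 .1 0 0 0 0 .1;0 0 .1 0 0 0 .1;0 0 .2 0 0 0 .1;0 0 .2 0 0 0 .1;0 0 .08 0 0 0 .1;0 0 .03 0 0 0 .1;0 0 0 0 0 0 .1"
}}

```text
time: 22.2
tool_pos: [0.6151, -0.0946, 0.0535]
ee_rot: [3.14, 0.0, 1.571]
wrist_force: [0.5, -1.1, -0.6]
width: 0.0393
finger_force: 29.6
```

Call:
{"method": "carry_out", "body": {
  "motion": ".004 .002 .02 0 0 0 .1;0 0 .014 0 0 0 .1;0 0 .007 0 0 0 .1;0 0 0 0 0 0 .1;0 0 0 0 0 0 .1"
}}

```text
time: 22.82
tool_pos: [0.6146, -0.0936, 0.0445]
ee_rot: [3.141, -0.0, 1.571]
wrist_force: [0.5, -0.3, -1.1]
width: 0.0391
finger_force: 29.6
```

Call:
{"method": "carry_out", "body": {
  "motion": "0 .004 .004 0 0 0 .1;0 0 0 0 0 0 .1"
}}

```text
time: 23.08
tool_pos: [0.6151, -0.0936, 0.0444]
ee_rot: [-3.141, 0.0, 1.571]
wrist_force: [-3.1, 0.5, 5.0]
width: 0.0395
finger_force: 30.0
```

Call:
{"method": "carry_out", "body": {
  "motion": "0 0 0 0 0 0 .7;0 0 0 0 0 0 1;0 0 0 0 0 0 1;0 0 0 0 0 0 1;0 0 0 0 0 0 1;0 0 -.05 0 0 0 1;0 0 -.2 0 0 0 1;0 0 -.25 0 0 0 1;0 0 -.25 0 0 0 1;0 0 0 0 0 0 1"
}}

```text
time: 24.32
tool_pos: [0.6182, -0.0943, 0.2011]
ee_rot: [3.129, 0.003, 1.571]
wrist_force: [0.6, 0.2, 0.3]
width: 0.0942
finger_force: 0.0
```

Call:
{"method": "carry_out", "body": {
  "motion": "0 -.2 0 0 0 0 1;0 -.25 0 0 0 0 1;0 -.25 0 0 0 0 1;0 -.25 0 0 0 0 1;.2 0 0 0 0 0 1;.25 0 0 0 0 0 1;.25 0 0 0 0 0 1;.25 0 0 0 0 0 1;.25 0 0 0 0 0 1;.25 0 0 0 0 0 1;0 0 0 0 0 0 1;0 0 0 0 0 0 1"
}}

```text
time: 25.82
tool_pos: [0.4248, 0.1958, 0.1928]
ee_rot: [-3.14, 0.001, 1.571]
wrist_force: [0.7, -0.1, -0.4]
width: 0.0941
finger_force: 0.0
```

```bash
python3 - <<'E'
from bench import imaging
import cv2
a=imaging.snapshot("side")["pixels"];b=imaging.snapshot("wrist")["pixels"]
cv2.imwrite("pics/mid.png",cv2.hconcat([cv2.resize(a[130:300,150:390],(480,340))[:,:,::-1],cv2.resize(b[:340],(320,340))[:,:,::-1]]))
E
```

```text
(no output)
```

View pics/mid.png

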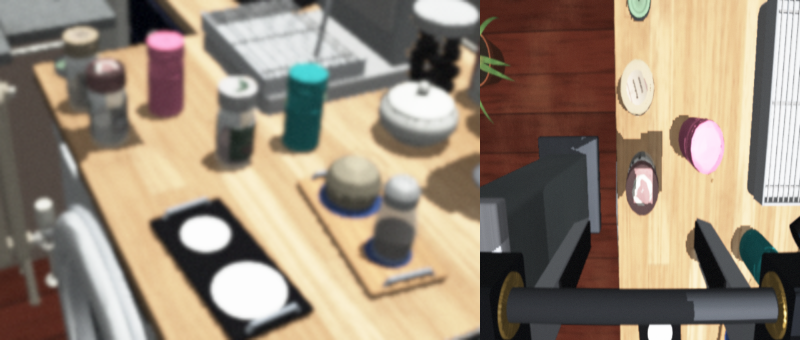

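The timer (355,185) and shaker (395,220) stand on their blue mats, and the red jar lies in front of the fingers. Next I'll pick up the red jar.

Call:
{"method": "carry_out", "body": {
  "motion": ".011 0 .2 0 0 0 1;0 0 .2 0 0 0 1;0 0 .2 0 0 0 1;0 0 .1 0 0 0 1;0 0 .035 0 0 0 1;0 0 0 0 0 0 1;0 0 0 0 0 0 .1;0 0 0 0 0 0 .1;0 0 0 0 0 0 .1;0 0 0 0 0 0 .1;0 0 0 0 0 0 .1;0 0 0 0 0 0 .1"
}}

```text
time: 27.42
tool_pos: [0.4252, 0.1986, 0.0465]
ee_rot: [-3.141, -0.0, 1.571]
wrist_force: [0.1, -0.5, 1.4]
width: 0.0445
finger_force: 30.0
```

Call:
{"method": "carry_out", "body": {
  "motion": "0 0 0 0 0 0 .1;0 0 0 0 0 0 .1;0 0 0 0 0 0 .1"
}}

```text
time: 27.8
tool_pos: [0.4252, 0.1986, 0.0465]
ee_rot: [-3.141, -0.0, 1.571]
wrist_force: [0.1, 0.4, 0.5]
width: 0.045
finger_force: 30.0
```

Call:
{"method": "carry_out", "body": {
  "motion": "0 0 -.04 0 0 0 .1;0 0 -.12 0 0 0 .1;0 0 -.2 0 0 0 .1;0 0 -.1 0 0 0 .1;-.1 0 0 0 0 0 .1;-.2 .04 0 0 0 0 .1;-.22 .04 0 0 0 0 .1;-.22 .04 0 0 0 0 .1;-.22 .04 0 0 0 0 .1;-.22 .04 0 0 0 0 .1;-.17 .015 0 0 0 0 .1;-.076 0 0 0 0 0 .1"
}}

```text
time: 29.3
tool_pos: [0.4684, -0.0882, 0.1386]
ee_rot: [3.141, -0.0, 1.569]
wrist_force: [-0.3, -0.5, -1.2]
width: 0.0444
finger_force: 30.0
```

Call:
{"method": "carry_out", "body": {
  "motion": "0 0 0 0 0 0 .1;0 0 0 0 0 0 .1;0 0 .1 0 0 0 .1;0 0 .15 0 0 0 .1;0 0 .1 0 0 0 .1;0 0 .03 0 0 0 .1;0 0 0 0 0 0 .1"
}}

```text
time: 30.18
tool_pos: [0.4684, -0.0859, 0.0627]
ee_rot: [3.142, -0.0, 1.572]
wrist_force: [0.1, 0.0, -1.3]
width: 0.0448
finger_force: 30.0
```

Target z ≈ 0.0565.

Call:
{"method": "carry_out", "body": {
  "motion": "-.003 0 .017 0 0 0 .1;0 0 .009 0 0 0 .1;0 0 .005 0 0 0 .1;0 0 0 0 0 0 .1;0 0 0 0 0 0 .1"
}}

```text
time: 30.8
tool_pos: [0.4685, -0.0873, 0.0565]
ee_rot: [3.141, 0.0, 1.571]
wrist_force: [0.2, 0.9, -0.5]
width: 0.0449
finger_force: 30.0
```

Call:
{"method": "carry_out", "body": {
  "motion": "0 0 .004 0 0 0 .1;0 0 0 0 0 0 .1"
}}

```text
time: 31.05
tool_pos: [0.4685, -0.0874, 0.0564]
ee_rot: [3.141, 0.0, 1.571]
wrist_force: [-2.4, 0.3, 5.5]
width: 0.0447
finger_force: 30.0
```

Call:
{"method": "carry_out", "body": {
  "motion": "0 0 0 0 0 0 .7;0 0 0 0 0 0 1;0 0 0 0 0 0 1;0 0 0 0 0 0 1;0 0 0 0 0 0 1;0 0 -.05 0 0 0 1;0 0 -.2 0 0 0 1;0 0 -.25 0 0 0 1;0 0 -.2 0 0 0 1;0 0 0 0 0 0 1"
}}

```text
time: 32.3
tool_pos: [0.4706, -0.0879, 0.2005]
ee_rot: [3.132, 0.003, 1.571]
wrist_force: [0.6, -1.1, -0.4]
width: 0.0941
finger_force: 0.0
```

Call:
{"method": "carry_out", "body": {
  "motion": ".2 -.04 0 0 0 0 1;.23 -.04 0 0 0 0 1;.23 -.04 0 0 0 0 1;.23 -.04 0 0 0 0 1;.23 -.04 0 0 0 0 1;.23 -.038 0 0 0 0 1;.23 0 0 0 0 0 1;.23 0 0 0 0 0 1;.23 0 0 0 0 0 1;.23 0 0 0 0 0 1;.025 0 0 0 0 0 1;0 0 0 0 0 0 1"
}}

```text
time: 33.8
tool_pos: [0.4201, 0.3712, 0.1942]
ee_rot: [-3.14, 0.002, 1.572]
wrist_force: [-0.1, 0.4, -1.0]
width: 0.0941
finger_force: 0.0
```

Call:
{"method": "carry_out", "body": {
  "motion": "0 0 0 0 0 0 1;0 0 0 0 0 0 1"
}}

```text
time: 34.05
tool_pos: [0.4209, 0.3707, 0.1957]
ee_rot: [3.141, -0.0, 1.569]
wrist_force: [0.0, -0.5, 0.7]
width: 0.0942
finger_force: 0.0
```

Call:
{"method": "carry_out", "body": {
  "motion": ".004 0 .2 0 0 0 1;0 0 .25 0 0 0 1;0 0 .25 0 0 0 1;0 0 .15 0 0 0 1;0 0 .06 0 0 0 1;0 0 .02 0 0 0 1;0 0 0 0 0 0 1;0 0 0 0 0 0 1"
}}

```text
time: 35.05
tool_pos: [0.4217, 0.3733, 0.0112]
ee_rot: [3.139, -0.002, 1.571]
wrist_force: [0.4, -0.0, 1.6]
width: 0.0941
finger_force: 0.0
```

Call:
{"method": "carry_out", "body": {
  "motion": "-.006 0 .025 0 0 0 1;0 0 .011 0 0 0 1;0 0 0 0 0 0 1;0 0 0 0 0 0 1"
}}

```text
time: 35.55
tool_pos: [0.4206, 0.3714, 0.0023]
ee_rot: [-3.142, -0.0, 1.571]
wrist_force: [-0.8, -0.5, -0.1]
width: 0.0941
finger_force: 0.0
```

Call:
{"method": "carry_out", "body": {
  "motion": "0 0 -.003 0 0 0 .1;0 0 0 0 0 0 .1;0 0 0 0 0 0 .1;0 0 0 0 0 0 .1;0 0 0 0 0 0 .1;0 0 0 0 0 0 .1;0 0 0 0 0 0 .1;0 0 0 0 0 0 .1;0 0 0 0 0 0 .1;0 0 0 0 0 0 .1"
}}

```text
time: 36.8
tool_pos: [0.4206, 0.3713, 0.0029]
ee_rot: [-3.142, -0.0, 1.571]
wrist_force: [-0.1, 1.0, -0.5]
width: 0.037
finger_force: 30.0
```

Call:
{"method": "carry_out", "body": {
  "motion": "0 0 -.04 0 0 0 .1;0 0 -.1 0 0 0 .1;0 0 -.2 0 0 0 .1;0 0 -.25 0 0 0 .1;0 0 -.2 0 0 0 .1;0 0 0 0 0 0 .1"
}}

```text
time: 37.55
tool_pos: [0.4228, 0.3729, 0.1663]
ee_rot: [3.133, -0.006, 1.571]
wrist_force: [-1.1, 0.4, -1.0]
width: 0.0366
finger_force: 30.0
```

Call:
{"method": "carry_out", "body": {
  "motion": "-.1 0 0 0 0 0 .1;-.2 0 0 0 0 0 .1;-.22 .04 0 0 0 0 .1;-.22 .04 0 0 0 0 .1;-.22 .04 0 0 0 0 .1;-.22 .04 0 0 0 0 .1;-.22 .04 0 0 0 0 .1;-.22 .003 0 0 0 0 .1;-.2 0 0 0 0 0 .1;-.055 0 0 0 0 0 .1;0 0 0 0 0 0 .1;0 0 0 0 0 0 .1"
}}

```text
time: 39.05
tool_pos: [0.4608, -0.0027, 0.1603]
ee_rot: [-3.14, -0.001, 1.572]
wrist_force: [-0.5, 0.4, -0.9]
width: 0.037
finger_force: 30.0
```

Call:
{"method": "carry_out", "body": {
  "motion": "0 0 .15 0 0 0 .1;0 0 .2 0 0 0 .1;0 0 .2 0 0 0 .1;0 0 .1 0 0 0 .1;0 0 .03 0 0 0 .1;0 0 0 0 0 0 .1;0 0 0 0 0 0 .1"
}}

```text
time: 39.92
tool_pos: [0.4624, -0.0035, 0.0262]
ee_rot: [3.139, 0.0, 1.572]
wrist_force: [0.5, -0.5, 0.0]
width: 0.0362
finger_force: 30.0
```

Target z ≈ 0.013.

Call:
{"method": "carry_out", "body": {
  "motion": "0 -.002 .03 0 0 0 .1;0 0 .02 0 0 0 .1;0 0 .008 0 0 0 .1;0 0 0 0 0 0 .1;0 0 0 0 0 0 .1"
}}

```text
time: 40.55
tool_pos: [0.461, -0.0037, 0.0133]
ee_rot: [3.141, -0.0, 1.571]
wrist_force: [0.1, -0.5, -1.0]
width: 0.0364
finger_force: 30.0
```

Call:
{"method": "carry_out", "body": {
  "motion": "0 0 .003 0 0 0 .1;0 0 0 0 0 0 .1"
}}

```text
time: 40.8
tool_pos: [0.461, -0.0037, 0.0128]
ee_rot: [3.141, -0.0, 1.571]
wrist_force: [-0.5, -0.2, 0.7]
width: 0.0367
finger_force: 30.0
```

Call:
{"method": "carry_out", "body": {
  "motion": "0 0 0 0 0 0 .6;0 0 0 0 0 0 .9;0 0 0 0 0 0 .9;0 0 0 0 0 0 .9;0 0 0 0 0 0 .9;0 0 -.05 0 0 0 .9;0 0 -.2 0 0 0 .9;0 0 -.25 0 0 0 .9;0 0 -.25 0 0 0 .9;0 0 -.1 0 0 0 .9;0 0 0 0 0 0 .9"
}}

```text
time: 42.18
tool_pos: [0.4622, -0.0038, 0.1855]
ee_rot: [3.136, 0.001, 1.571]
wrist_force: [0.6, -0.6, -1.0]
width: 0.0842
finger_force: 0.0
```

Call:
{"method": "carry_out", "body": {
  "motion": ".2 -.1 0 0 0 0 .9;.25 -.1 0 0 0 0 .9;.25 -.1 0 0 0 0 .9;.25 -.1 0 0 0 0 .9;.25 -.1 0 0 0 0 .9;.25 0 0 0 0 0 .9;.25 0 0 0 0 0 .9;.25 0 0 0 0 0 .9;0 0 0 0 0 0 .9;0 0 0 0 0 0 .9;0 0 0 0 0 0 .9"
}}

```text
time: 43.55
tool_pos: [0.3609, 0.385, 0.1824]
ee_rot: [-3.141, 0.001, 1.57]
wrist_force: [0.4, 0.9, 0.3]
width: 0.0846
finger_force: 0.0
```

```bash
python3 - <<'E'
from bench import imaging,readout
from h import *
o=[]
for n,(r0,r1,c0,c1) in(("top",(110,240,270,420)),("side",(130,300,190,390))):
    s=imaging.snapshot(n);im=cv2.resize(s["pixels"][:,:,::-1],None,fx=3,fy=3,interpolation=cv2.INTER_CUBIC)
    for X,Y,r,z in((.625,-.0105,.03,.03),(.6156,-.0938,.022,.01),(.6156,-.0938,.017,.092),(.4613,-.0034,.019,.025),(.4682,-.0872,.023,.01),(.4682,-.0872,.023,.108)):
        p=[((proj(s,[X+r*np.cos(b),Y+r*np.sin(b),z])+.5)*3).astype(int) for b in np.linspace(0,6.28,30)]
        cv2.polylines(im,[np.array(p)],True,(0,0,255),1)
    o.append(cv2.resize(im[r0*3:r1*3,c0*3:c1*3],(395,400)))
cv2.imwrite("pics/fin.png",cv2.hconcat(o));print(readout.get_obs()["time"])
E
```

```text
43.65
```

View pics/fin.png

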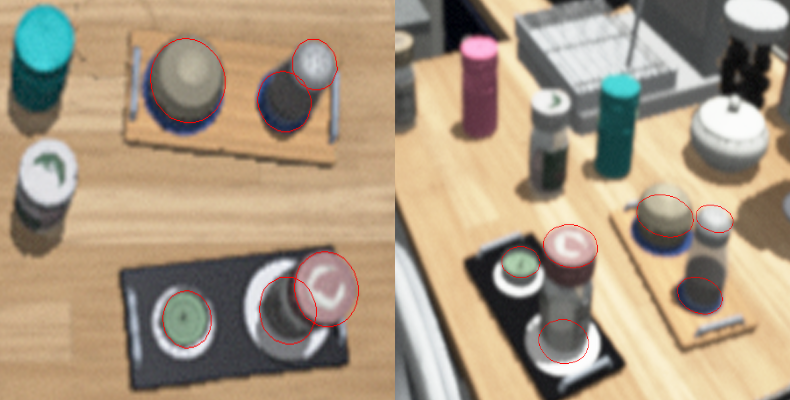

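All four items stand upright, within about 2 mm of their mat centres (overlays match at the timer (187,80), shaker (313,65), tea light (185,318) and red jar (327,290)). The grey-capped and tan-capped jars are still standing, so I'm handing in the job.

```bash
python3 -c "
from bench import robot
print(robot.close_job())"
```

```text
the job is handed in; nothing more can be done
None
```

I handed the job in at about 44 s: all four items stand upright and released within about 2 mm of their mat centres, in the order asked, and the tan-capped and grey-capped jars were left untouched.

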